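Clamp a storage jar in the one-handed jar holder

TASK

Clamp the glass jar that stands on the wooden jar holder, so that its lid can be opened with one hand: flip the cam lever up to free the sliding jaw, slide the jaw along until the jar sits snugly in both V-shaped jaws, then flip the lever fully back down so that the jaw is locked there with no play. Keep the jar upright, leave the jars and the mug around it alone, and let go.

Things in the scene. Friction and masses are not known exactly. Their poses are not given: they have to be found in the camera images.
- holder: Fixed wooden jar holder: a light board 430 mm long (its x), 150 wide (y), 22 thick, flat on the table. Origin under the board, at table height, on the mid line; the board runs from x = -210 to +220 mm of it. Its x axis is the direction in which the sliding jaw moves to close. A fixed 90-degree V jaw (60 mm high, open towards -x) stands near its +x end, the apex of its inner faces at x = 184 mm.
- seat (a point): Where the jar's centre is when the jar sits fully in the fixed V jaw: 125 mm along the holder's x from its origin, on its mid line, 92 mm above the table.
- jaw (a joint): Travel of the sliding jaw along the holder's +x, in m: about 0.09 when both jaws touch the seated jar, range 0 to 0.115, starts between 0 and 0.04. Free, it slides with about 4 N of friction (10 to 15 N while it pushes the jar along); locked by the lever it holds against more than 40 N.
- jaw_vee (a point): Apex of the sliding jaw's 90-degree V (arms 60 mm high, open towards the holder's +x, spread 90 mm), on the mid line, 52 mm above the table; axes as the holder's. The jar's centre lies 59.4 mm ahead of it (holder x) when the jar touches both arms. Behind the V is a wooden block 64 mm long, 84 wide, 45 high, its rear face 79 mm behind this point.
- pivot (a point): Pivot of the cam lever, on top of the sliding jaw's block (moves with it), 45 mm behind the V apex, 84 mm above the table; axes as the holder's, the pivot's axis is its y. The jaw's block and the lever's steel side plates (32 mm wide together) reach 78 mm above the board.
- lever (a joint): Cam lever angle, rad. 0: level, pointing to the holder's -x: locked. Swings up through upright (1.57) to its stop at 1.75; pushed on there towards the jar, it carries the jaw along. Free above 1.0; the brake bites below 0.7. It stays where left: press it right down (1 to 3 N at the grip). Squeezed too hard to turn between the fingers, it drags the free jaw along.
- lever_grip (a point): Centre of the lever's grip, 95 mm from the pivot: a dark wooden bar 56 mm long (along the lever, its end 25 mm beyond this point), 18 mm wide (across, holder y), 16 mm thick. With the lever down it is 84 mm above the table, with 54 mm free below it.
- jar_mid (a point): Centre of the jar to clamp, 70 mm above its underside: clear glass, 84 mm across, 140 mm high with its 92 mm wide, 20 mm thick wooden lid, about 0.55 kg, standing loose on the board between the jaws.
- tall_jar_mid (a point): Centre of a bystander jar on the table, 90 mm across, 210 high, wooden lid. Leave alone.
- short_jar_mid (a point): Centre of a bystander jar on the table, 96 mm across, 110 high, wooden lid. Leave alone.
- mug_mid (a point): Centre of a white mug on the table, 82 mm across, 90 high. Leave alone.
Mind the look-alikes: they are no part of the job. Leave any blue or red look-alike of the part that bears jar_mid alone.

How it is judged:
By the outcome, as a careful person would: the job done as asked, in the order asked, and still so for the second after the job is handed in, with the robot touching nothing.
It also fails if it takes over 69 s, if anything falls off the work surface, if the arm or the gripper's body presses on something with over 40 N, if the wrist force passes 120 N, or if a joint passes its speed limit or range.

ROBOT

A 6-joint arm with a two-finger parallel gripper is mounted at the origin on the work surface. World frame = base frame: x ahead of the robot, y to its left, z up, the work surface at z = 0. Lengths are in mm, angles in degrees, forces in N, time in s.
With the tool pointing down it reaches from about 350 to 850 mm from the base axis. Payload 8.1 kg.
Tool frame: the origin (TCP) lies midway between the tips of the shut fingers; the grasp point (between the pads) lies 19 mm behind it (hold_point_z is the distance from the TCP to the grasp point, in mm); z points along the fingers, y is the direction in which the jaws open and shut (so a half turn about z gives the same grasp; the last joint's range is limited). The gripper opens to 85 mm and grips with 20 to 120 N. Pads are 22 mm wide; open, the fingers measure 114 mm over their backs; the gripper's body (76 mm by 85 mm) begins 54 mm behind the grasp point. The pads swing forward as they close: fully open they stand 13 mm farther back than shut.
Start: joints at [60.825, 7.471, 85.268, -0, 87.261, -4.893], TCP at [246.716, 546.934, 231.292] pointing down, gripper open.
Joint ranges: [-169.43, 169.43], [-51.17, 129.36], [1.28, 143.12], [-76.62, 256.62], [0, 156.53], [-152.29, 152.29]. Speed limits (degrees/s): [136.94, 136.94, 159.86, 180, 180, 180].

INTERFACE

Orientations are given as [roll, pitch, yaw] about the fixed x, y, z axes, in that order (R = Rz(yaw) Ry(pitch) Rx(roll)).
In Python, from bench import sense, snapshot, camera_params, hand_in, hold_point_z gives the robot as it stands.
- The arm moves only by the tool servo_tool, never from a script. Its argument "motion" is a list of rows, each a list of 7 numbers: the finger opening in mm, from 0 to 85.4, then the shift along the tool's x, y, z in mm, then the turn, a rotation vector about the tool's x, y, z in rad. A call has 1 to 10 rows; each row shifts and turns the pose as measured when the row begins, along the tool's axes as they then stand; what a row does not reach is not made up. A row lasts 1/10 s, in which the tool goes at most 50 mm and 8.59 degrees, less where a joint would pass 70% of its speed; a pose out of reach is approached as far as the arm can. A call with a gripper value outside its range is refused whole. The fingers move at their own pace and stop on an object; "force" is the grip in N (left out, the last holds). Time passes only in rows, so rows that do not move let the fingers close. It gives the time, the measured TCP pose, the force and the opening at its end, in the units of the state.
- sense(): the state, without advancing time (a new reading comes with each control period).
- snapshot(name): name is "side" or "top" or "wrist"; returns the picture (420x560x3 uint8, blue, green, red); there is no depth.
- camera_params(name): a dict with "fx", "fy", "cx", "cy" (pixels), "D" ([k1, k2, p1, p2, k3] as OpenCV has them; the pictures are not rectified), "R" (3x3) and "t" (3): a world point X has camera coordinates R X + t; the wrist camera has in their place "tool_from_camera" (4x4, takes a point from camera to tool coordinates, whose origin is the TCP and whose axes are the flange's). Camera axes: x right, y down, z forward; pixel columns grow to the right and rows downward; lengths in mm; the calibration is good to about 2 mm. A picture is of the moment at which its call begins: read the wrist's pose just before it. camera_params takes no time and is no camera call.
- hand_in(): hands the job in, once; it reports no verdict.
The state is a dict: "time": time; "joint_pos": joint angles; "qd": joint speeds; "joint_efforts": joint torques, N m; "tool_pos": TCP position; "tcp_rot": TCP orientation; "ft_force": force on the tool from outside, world axes, zero at the start; "wrist_torque": the same for the moment, N m; "finger_gap": finger opening in mm.
Only numpy, scipy, OpenCV 4.12 (cv2) and the standard library are available. Lean on these libraries where they do the work, as an engineer would, in place of code of your own. Each camera call takes 0.05 s, during which the arm holds its last target. There are 200 camera calls.

## Working session

There is one attempt and no reset: what is moved stays moved. The work goes in short steps, Python scripts to look and compute and a tool call to move; the robot and the scene stay as the last step left them, time stands still between calls to the robot, and variables do not carry over. Pictures are saved under pics/ and viewed, about 8 in all and at most 12, crops included, and the job is handed in when it is done.

Besides the shell and the picture viewer there is one more tool, called after "Emit:" as name(argument=value, ...) on one line, values as JSON. servo_tool: Moves the arm, as the interface text tells. Its arguments: {"type":"object","properties":{"motion":{"type":"array"},"force":{"type":"number"}},"required":["motion"]}

```bash
mkdir -p pics; ls
python3 - <<'E'
from bench import *
import cv2,numpy as np
print(sense()); print(hold_point_z)
for n in("top","side"):
    im=snapshot(n); cv2.imwrite(f"pics/{n}0.png",im)
    p=camera_params(n); print(n,p)
print(camera_params("wrist"))
E
```

```text
pics
{'time': 0.0, 'joint_pos': array([ 6.08242229e+01,  7.51569920e+00,  8.53288655e+01, -2.50311461e-04,
        8.72616540e+01, -4.89142387e+00]), 'qd': array([ 0.0775545 ,  0.08417825,  0.10690442, -0.08657049,  0.00036361,
        0.00161562]), 'joint_efforts': array([ 1.77841426e-03, -5.69414377e+01, -5.00543153e+01, -3.38093532e-04,
        1.53535686e-02,  9.25244308e-05]), 'tool_pos': array([246.45697144, 546.44534414, 230.24223682]), 'tcp_rot': array([-1.79894147e+02, -8.80793451e-03,  1.55715651e+02]), 'ft_force': array([ 0.03065169, -0.0822012 , -0.34224728]), 'wrist_torque': array([ 0.0542022 , -0.02150501, -0.01118123]), 'finger_gap': 85.66232141459501}
18.700000000000003
top {'fx': 424.0973796339119, 'fy': 424.0973796339119, 'cx': 275.5050201151995, 'cy': 209.00886417088884, 'D': array([-0.02762589,  0.        ,  0.        ,  0.        ,  0.        ]), 'R': array([[ 0.02438398, -0.9996762 ,  0.00727471],
       [-0.99605785, -0.02491525, -0.08513518],
       [ 0.08528887, -0.00517009, -0.99634285]]), 't': array([ -13.62141097,  533.70482025, 1283.61355374])}
side {'fx'
[... 228 characters left out ...]

       [-0.27884165, -0.4381532 , -0.85455784],
       [ 0.44837487,  0.72750951, -0.51931676]]), 't': array([-456.99908859,  215.35588001,  998.05691824])}
{'fx': 330.9177158915647, 'fy': 330.9177158915647, 'cx': 277.8174972366335, 'cy': 207.57678351296235, 'D': array([-0.02290737,  0.        ,  0.        ,  0.        ,  0.        ]), 'tool_from_camera': array([[ 3.95894168e-04, -9.65022377e-01, -2.62167228e-01,
         6.68209461e+01],
       [ 9.99999921e-01,  3.71563402e-04,  1.42379121e-04,
        -2.70745653e-01],
       [-3.99872906e-05, -2.62167263e-01,  9.65022448e-01,
        -1.41618841e+02],
       [ 0.00000000e+00,  0.00000000e+00,  0.00000000e+00,
         1.00000000e+00]])}
```

View pics/top0.png

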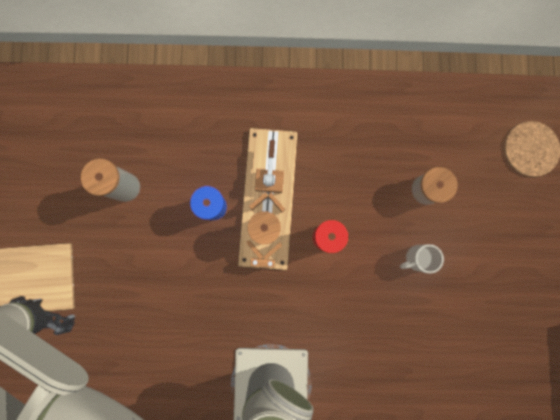

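View pics/side0.png

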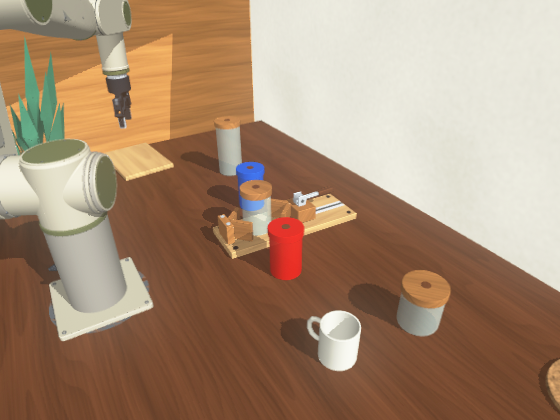

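Top view: the board spans corners (250,128), (297,131), (288,269) and (240,265), with holder +x pointing down the image, towards the robot. Three jars could be the one to clamp:
- The clear jar with the wooden lid at top (264,228), side (256,205). It stands on the board between the jaws, so it fits the description.
- The blue jar at (207,203), which is off the board and a look-alike.
- The red jar at (331,236), also off the board and a look-alike.

The lever is down, with its dark grip at (271,148). I'll measure next and take one enlarged crop to confirm.

```bash
cat > h.py <<'E'
import cv2,numpy as np
from bench import *
def K(p): return np.array([[p["fx"],0,p["cx"]],[0,p["fy"],p["cy"]],[0,0,1.]])
def ray(n,uv):
    p=camera_params(n); q=cv2.undistortPoints(np.array(uv,float).reshape(-1,1,2),K(p),p["D"]).reshape(-1,2)
    d=np.c_[q,np.ones(len(q))]@p["R"]; return -p["R"].T@p["t"],d
def onz(n,uv,z):
    o,d=ray(n,uv); return o+d*((z-o[2])/d[:,2])[:,None]
def proj(n,X):
    p=camera_params(n); return cv2.projectPoints(np.array(X,float).reshape(-1,1,3),cv2.Rodrigues(p["R"])[0],p["t"],K(p),p["D"])[0].reshape(-1,2)
E
python3 - <<'E'
from h import *
im=cv2.imread("pics/top0.png"); hsv=cv2.cvtColor(im,cv2.COLOR_BGR2HSV)
x0,y0=225,115
c=cv2.resize(im[y0:285,x0:355],None,fx=4.6,fy=3.5*4.6/3.5*0+3.5) if 0 else cv2.resize(im[y0:285,x0:355],None,fx=3.5,fy=3.5,interpolation=cv2.INTER_CUBIC)
cv2.imwrite("pics/crop1.png",c)
print("board px hsv",hsv[250,245],hsv[140,255],hsv[140,290],"table",hsv[140,320],"lid",hsv[235,270])
m=cv2.inRange(hsv,(8,60,150),(30,170,255)); m[:, :230]=0;m[:,305:]=0;m[:120]=0;m[280:]=0
m=cv2.morphologyEx(m,cv2.MORPH_OPEN,np.ones((3,3)))
pts=cv2.findNonZero(m); r=cv2.minAreaRect(pts); b=cv2.boxPoints(r); print(r,b)
W=onz("top",b,22); print(W); print([np.linalg.norm(W[i]-W[(i+1)%4]) for i in range(4)])
E
```

```text
board px hsv [ 16 103 168] [ 17 102 217] [ 17 103 210] table [ 10 125 112] lid [ 14 133 203]
((268.0440673828125, 198.4264678955078), (49.54594421386719, 138.74398803710938), 4.398705005645752) [[238.02348 265.69412]
 [248.66466 127.35882]
 [298.06464 131.15881]
 [287.42346 269.4941 ]]
[[357.74859452 109.53311652  22.        ]
 [788.76265999  89.97513926  22.        ]
 [780.66937454 -65.19301611  22.        ]
 [349.90079155 -41.26613704  22.        ]]
[np.float64(431.4575750942997), np.float64(155.3790774532785), np.float64(431.4325760051856), np.float64(151.0033207735672)]
```

View pics/crop1.png

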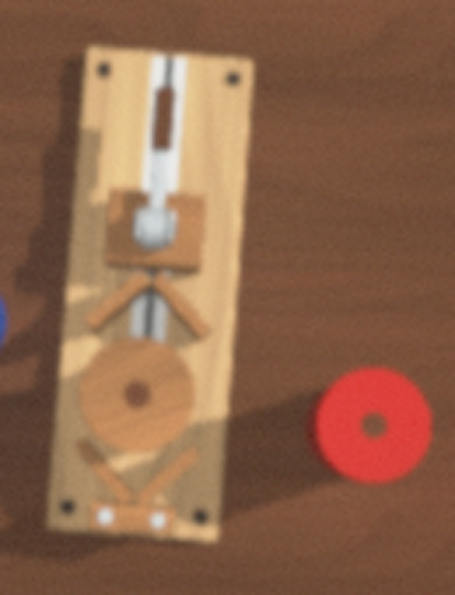

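The crop confirms it. The wooden-lidded clear jar at crop (137,395) stands between the fixed V at (135,500) and the sliding V with its apex at (152,278). The red and blue ones are off the board. The dark grip runs from about (163,88) to (163,150).

Run:
```python
from h import *
im=cv2.imread("pics/top0.png"); hsv=cv2.cvtColor(im,cv2.COLOR_BGR2HSV)
hx=-np.array([430.9,-21.7]);hx/=np.linalg.norm(hx);hy=np.array([-hx[1],hx[0]]);C=np.array([569.3,23.3]);O=C-5*hx
print("O",O,"yaw hx",np.degrees(np.arctan2(hx[1],hx[0])))
def H(P): d=P[:,:2]-O; return np.c_[d@hx,d@hy]
m=np.zeros(im.shape[:2],np.uint8); m[136:162,264:280]=cv2.inRange(hsv[136:162,264:280],(0,60,0),(25,255,150))
n,l,s,c=cv2.connectedComponentsWithStats(m);print(s[1:],c[1:])
i=1+np.argmax(s[1:,4]);g=onz("top",[c[i]],92);print("grip",g,H(g))
for nm,uv,z in(("lid",(264.1,227.9),162),("apex",(268.4,194.8),82),("fixedV apex",(225+137/3.5,115+500/3.5),82),("blk rear L",(225+108/3.5,115+190/3.5),67),("blk rear R",(225+207/3.5,115+197/3.5),67),("V tips",(225+90/3.5,115+328/3.5),82),("V tip2",(225+207/3.5,115+337/3.5),82)):
    P=onz("top",[uv],z);print(nm,P,H(P))
```

```text
O [574.29367178  23.04852013] yaw hx 177.11703654746046
[[269 140   5  17  69]] [[271.1884058  148.36231884]]
grip [[707.40377665  17.05524221  92.        ]] [[-133.24307269   -0.70920992]]
lid [[469.2412187   30.26212741 162.        ]] [[105.28230954  -1.9207619 ]]
apex [[570.32410476  21.83878042  82.        ]] [[3.90369793 1.40786185]]
fixedV apex [[385.24771197  29.46847887  82.        ]] [[189.12959311   3.09641747]]
blk rear L [[648.18189012  61.63087315  67.        ]] [[-71.85416514 -42.24980149]]
blk rear R [[644.28549328 -23.34341409  67.        ]] [[-72.23656436  42.81291168]]
V tips [[527.85812269  72.74472384  82.        ]] [[ 48.87629725 -47.29778483]]
V tip2 [[522.7313419  -25.67806503  82.        ]] [[49.04631926 51.25829232]]
```

Emit:
servo_tool(motion=[[85, 0, 0, 0, 0, 0, -0.1245], [85, 0, 0, 0, 0, 0, -0.1245], [85, 0, 0, 0, 0, 0, -0.1245], [85, -25, -40, 0, 0, 0, 0], [85, -25, -40, 0, 0, 0, 0], [85, -30, -40, 0, 0, 0, 0], [85, -30, -40, 0, 0, 0, 0], [85, -30, -40, 0, 0, 0, 0], [85, -30, -40, 0, 0, 0, 0], [85, -30, -40, 0, 0, 0, 0]])

```text
time: 1.1
tool_pos: [433.2, 258.1, 224.4]
tcp_rot: [-179.5, -0.4, 178.7]
ft_force: [1.0, 0.5, 0.2]
finger_gap: 84.7
```

```bash
cat >> h.py <<'E'
O=np.array([574.3,23.05]);hx=np.array([-.99873,.0503]);hy=np.array([-.0503,-.99873])
from scipy.spatial.transform import Rotation as Rn
def st():
    s=sense();d=s["tool_pos"][:2]-O;F=s["ft_force"]
    print("t %.1f hpos %.1f %.1f z %.1f gap %.1f rpy"%(s["time"],d@hx,d@hy,s["tool_pos"][2],s["finger_gap"]),s["tcp_rot"].round(1),"F(h) %.1f %.1f %.1f"%(F[:2]@hx,F[:2]@hy,F[2]),"q",s["joint_pos"].round(0))
    return s
def to(x,y,z,yaw=177.12):
    s=st();R=Rn.from_euler("xyz",s["tcp_rot"],degrees=True);P=np.r_[O+x*hx+y*hy,z]
    print("shift",R.inv().apply(P-s["tool_pos"]).round(1),"turn",(R.inv()*Rn.from_euler("xyz",[180,0,yaw],degrees=True)).as_rotvec().round(4))
E
python3 -c "
from h import *;to(-133,-.7,230)"
```

```text
t 1.1 hpos 152.7 -227.7 z 224.4 gap 84.7 rpy [-179.5   -0.4  178.7] F(h) -1.0 -0.6 0.2 q [ 25.  -7. 100.  -0.  87. -64.]
shift [-279.3 -234.8   -5.9] turn [-0.0081 -0.0075  0.0274]
```

Emit:
servo_tool(motion=[[60, -35, -30, -1, -0.004, -0.004, 0.014], [60, -35, -30, -1, -0.004, -0.004, 0.014], [60, -35, -30, -1, 0, 0, 0], [60, -35, -30, -1, 0, 0, 0], [60, -35, -30, -1, 0, 0, 0], [60, -35, -30, 0, 0, 0, 0], [60, -35, -30, 0, 0, 0, 0], [60, -25, -18, 0, 0, 0, 0], [60, 0, 0, 0, 0, 0, 0]])

```text
time: 2.0
tool_pos: [700.6, -1.6, 223.2]
tcp_rot: [-179.9, -0.3, 176.6]
ft_force: [-1.0, -0.0, -0.6]
finger_gap: 59.9
```

```bash
python3 -c "
from h import *;to(-133,-.7,150)
cv2.imwrite('pics/w1.png',snapshot('wrist'))"
```

```text
t 2.0 hpos -127.4 18.3 z 223.2 gap 59.9 rpy [-179.9   -0.3  176.6] F(h) 0.9 0.0 -0.6 q [ -4.  24.  67.  -0.  90. -91.]
shift [-5.9 19.2 73.2] turn [-0.0012 -0.0055 -0.0088]
```

View pics/w1.png

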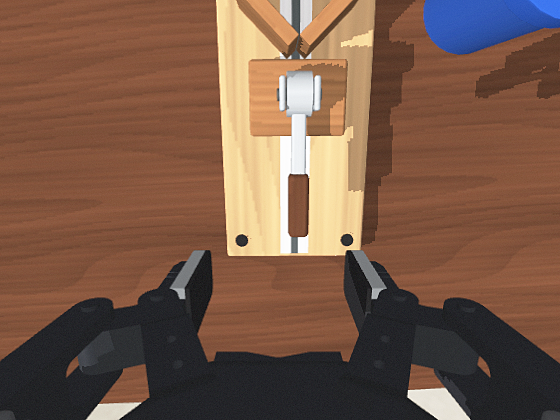

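The wrist view shows the dark grip from about (298,175) to (298,237), the board's far edge at row 255, and the blue jar clear to the right. I'll cross-check the position from this view.

Run:
```python
from h import *
p=camera_params("wrist");s=sense();T=np.eye(4);T[:3,:3]=Rn.from_euler("xyz",s["tcp_rot"],degrees=True).as_matrix();T[:3,3]=s["tool_pos"]
T=T@p["tool_from_camera"]
im=cv2.imread("pics/w1.png");hsv=cv2.cvtColor(im,cv2.COLOR_BGR2HSV);m=np.zeros(im.shape[:2],np.uint8);m[165:250,280:315]=cv2.inRange(hsv[165:250,280:315],(0,60,0),(25,255,130))
n,l,S,c=cv2.connectedComponentsWithStats(m);i=1+np.argmax(S[1:,4]);print(S[i],c[i])
for nm,uv,z in(("grip",c[i],92),("edgeL",(228,255),22),("edgeR",(361,255),22),("blk rear L",(250,136),67),("blk rear R",(346,134),67),("apex",(299,54),82)):
    q=cv2.undistortPoints(np.array(uv,float).reshape(1,1,2),K(p),p["D"])[0,0];d=T[:3,:3]@[*q,1];P=T[:3,3]+d*(z-T[2,3])/d[2]
    print(nm,P.round(1),((P[:2]-O)@hx).round(1),((P[:2]-O)@hy).round(1))
```

```text
[288 174  21  63 831] [298.51022864 203.08182912]
grip [703.   16.9  92. ] -128.9 -0.3
edgeL [776.  -60.8  22. ] -205.6 73.6
edgeR [784.6  87.6  22. ] -206.8 -75.0
blk rear L [645.9 -22.   67. ] -73.8 41.4
blk rear R [649.   62.6  67. ] -72.6 -43.3
apex [584.  23.  82.] -9.6 -0.4
```

Emit:
servo_tool(motion=[[50, -6, 19, 0, 0, -0.005, -0.009], [50, 0, 0, 20, 0, 0, 0], [50, 0, 0, 30, 0, 0, 0], [50, 0, 0, 30, 0, 0, 0], [50, 0, 0, 0, 0, 0, 0]])

```text
time: 2.55
tool_pos: [705.6, 27.7, 142.3]
tcp_rot: [179.9, 0.0, 177.5]
ft_force: [0.4, 0.7, -1.9]
finger_gap: 50.0
```

```bash
python3 -c "
from h import *;to(-133,-.5,66)"
```

```text
t 2.5 hpos -130.9 -11.2 z 142.3 gap 50.0 rpy [179.9   0.  177.5] F(h) -0.3 -0.8 -1.9 q [ -2.  27.  72.   0.  82. -90.]
shift [ -2.  -10.9  76.3] turn [0.0019 0.0005 0.0073]
```

Emit:
servo_tool(motion=[[50, -2, -11, 0, 0, 0, 0.007], [50, 0, 0, 0, 0, 0, 0], [50, 0, 0, 20, 0, 0, 0], [50, 0, 0, 20, 0, 0, 0], [50, 0, 0, 20, 0, 0, 0], [50, 0, 0, 8, 0, 0, 0], [50, 0, 0, 0, 0, 0, 0]])

```text
time: 3.25
tool_pos: [714.4, 18.9, 88.3]
tcp_rot: [179.8, 1.1, 177.3]
ft_force: [0.5, -0.3, 0.4]
finger_gap: 50.3
```

```bash
python3 -c "
from h import *;to(-133,-.5,66)"
```

```text
t 3.2 hpos -140.2 -2.9 z 88.3 gap 50.3 rpy [179.8   1.1 177.3] F(h) -0.6 0.3 0.4 q [ -3.  29.  74.   0.  76. -90.]
shift [ 7.6 -2.4 22.1] turn [0.0029 0.0194 0.0025]
```

Emit:
servo_tool(motion=[[50, 4, -2, 8, 0, 0.01, 0], [50, 3, 0, 8, 0, 0.01, 0], [50, 0, 0, 5, 0, 0, 0], [50, 0, 0, 0, 0, 0, 0], [50, 0, 0, 0, 0, 0, 0]])

```text
time: 3.75
tool_pos: [709.7, 16.9, 70.7]
tcp_rot: [179.8, 0.2, 177.2]
ft_force: [1.3, -0.7, -0.7]
finger_gap: 50.1
```

```bash
python3 -c "
from h import *;to(-133,-.5,66)"
```

```text
t 3.8 hpos -135.6 -0.6 z 70.7 gap 50.1 rpy [179.8   0.2 177.2] F(h) -1.3 0.6 -0.7 q [ -3.  30.  74.   0.  75. -90.]
shift [ 2.6 -0.1  4.7] turn [0.0029 0.0039 0.0022]
```

Emit:
servo_tool(motion=[[20, 2, 0, 4, 0, 0.004, 0], [15, 0, 0, 0, 0, 0, 0], [15, 0, 0, 0, 0, 0, 0], [15, 0, 0, 0, 0, 0, 0], [15, 0, 0, 0, 0, 0, 0]], force=20)

```text
time: 4.25
tool_pos: [707.8, 15.3, 66.9]
tcp_rot: [179.9, 0.0, 177.1]
ft_force: [0.0, 0.3, -1.3]
finger_gap: 17.4
```

```bash
python3 -c "
from h import *;to(-133,-.5,66)"
```

```text
t 4.2 hpos -133.7 1.0 z 66.9 gap 17.4 rpy [179.9   0.  177.1] F(h) -0.0 -0.3 -1.3 q [ -3.  31.  75.   0.  75. -90.]
shift [0.7 1.5 0.9] turn [0.0014 0.0001 0.0005]
```

Emit:
servo_tool(motion=[[15, 0, 0, -8, 0, 0, 0], [15, 1, 0, -8, 0, 0, 0], [15, 2, 0, -8, 0, 0, 0], [15, 2, 0, -8, 0, 0, 0], [15, 3, 0, -8, 0, 0, 0], [15, 4, 0, -8, 0, 0, 0], [15, 0, 0, 0, 0, 0, 0]])

```text
time: 4.95
tool_pos: [692.0, 16.1, 116.0]
tcp_rot: [180.0, -0.4, 177.2]
ft_force: [-1.5, -1.0, -3.9]
finger_gap: 17.6
```

```bash
python3 -c "
from h import *;to(-38.5-95*.766,0,65+95*.643)"
```

```text
t 5.0 hpos -117.9 1.0 z 116.0 gap 17.6 rpy [180.   -0.4 177.2] F(h) 1.4 1.1 -3.9 q [ -3.  26.  75.   0.  79. -90.]
shift [  6.7   1.  -10. ] turn [ 0.0009 -0.0065  0.0012]
```

Emit:
servo_tool(motion=[[15, 7, 0, -10, 0, 0, 0], [15, 10, 0, -11, 0, 0, 0], [15, 11, 0, -10, 0, 0, 0], [15, 12, 0, -7, 0, 0, 0], [15, 12, 0, -5, 0, 0, 0], [15, 0, 0, 0, 0, 0, 0]])

```text
time: 5.55
tool_pos: [633.8, 19.2, 160.2]
tcp_rot: [179.9, -0.8, 177.2]
ft_force: [-1.5, -1.0, -6.3]
finger_gap: 17.5
```

```bash
python3 -c "
from h import *;to(-38.5+17,0,65+93)"
```

```text
t 5.5 hpos -59.6 0.8 z 160.2 gap 17.5 rpy [179.9  -0.8 177.2] F(h) 1.4 1.1 -6.3 q [ -3.  16.  83.   0.  82. -90.]
shift [38.   0.9  2.7] turn [ 0.001  -0.0132  0.0017]
```

Emit:
servo_tool(motion=[[15, 10, 0, 1, 0, -0.01, 0], [15, 10, 0, 1, 0, 0, 0], [15, 10, 0, 1, 0, 0, 0], [15, 5, 0, 1, 0, 0, 0], [15, 0, 0, 0, 0, 0, 0], [15, 0, 0, 0, 0, 0, 0]])

```text
time: 6.15
tool_pos: [602.9, 20.8, 162.1]
tcp_rot: [179.9, 0.7, 177.2]
ft_force: [2.0, -0.3, -4.5]
finger_gap: 17.5
```

```bash
python3 -c "
from h import *;to(38,0,65+93)
cv2.imwrite('pics/s2.png',cv2.resize(snapshot('side')[130:290,180:400],None,fx=3,fy=3))"
```

```text
t 6.2 hpos -28.7 0.8 z 162.1 gap 17.5 rpy [179.9   0.7 177.2] F(h) -2.0 0.2 -4.5 q [ -3.  10.  90.   0.  80. -90.]
shift [66.8  0.9  3.3] turn [0.0013 0.0119 0.0019]
```

View pics/s2.png

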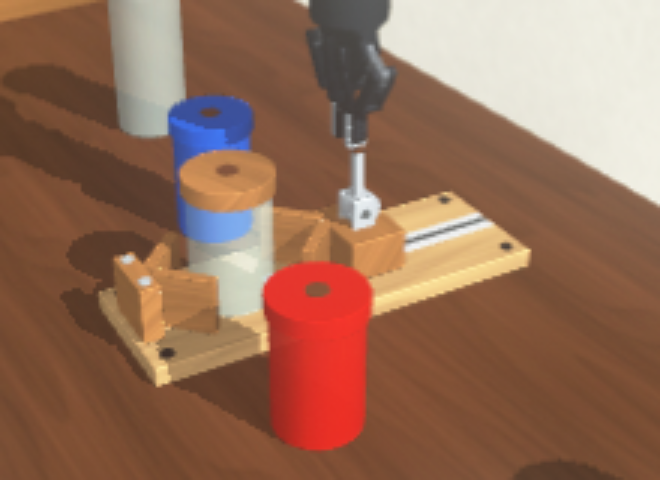

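The side view shows the lever upright and held by the fingers. The jar at (227,230) is still upright, and both look-alikes are untouched. Next I'll push towards the jar.

Emit:
servo_tool(motion=[[15, 5, 0, 1, 0, 0, 0], [15, 6, 0, 1, 0, 0, 0], [15, 6, 0, 1, 0, 0, 0], [15, 6, 0, 0, 0, 0, 0], [15, 6, 0, 0, 0, 0, 0], [15, 4, 0, 0, 0, 0, 0], [15, 0, 0, 0, 0, 0, 0]], force=50)

```text
time: 6.9
tool_pos: [571.0, 22.5, 162.0]
tcp_rot: [179.9, 1.2, 177.2]
ft_force: [4.6, -0.9, -1.3]
finger_gap: 17.5
```

```bash
python3 -c "
from h import *;to(38,0,65+93)"
```

```text
t 6.9 hpos 3.3 0.7 z 162.0 gap 17.5 rpy [179.9   1.2 177.2] F(h) -4.6 0.6 -1.3 q [ -3.   4.  96.   0.  79. -90.]
shift [34.8  0.7  3.3] turn [0.0015 0.0205 0.002 ]
```

Emit:
servo_tool(motion=[[15, 5, 0, 0, 0, 0.01, 0], [15, 5, 0, 0, 0, 0.01, 0], [15, 5, 0, 0, 0, 0, 0], [15, 5, 0, 0, 0, 0, 0], [15, 5, 0, 0, 0, 0, 0], [15, 0, 0, 0, 0, 0, 0]])

```text
time: 7.5
tool_pos: [544.6, 23.9, 160.2]
tcp_rot: [179.9, -0.1, 177.2]
ft_force: [2.6, 0.0, 1.2]
finger_gap: 17.0
```

```bash
python3 -c "
from h import *;to(38,0,65+93)"
```

```text
t 7.5 hpos 29.7 0.6 z 160.2 gap 17.0 rpy [ 1.799e+02 -1.000e-01  1.772e+02] F(h) -2.6 -0.2 1.2 q [ -3.   2.  99.   0.  80. -90.]
shift [8.3 0.6 2.3] turn [ 0.0019 -0.0018  0.0019]
```

Emit:
servo_tool(motion=[[15, 4, 0, 0, 0, 0, 0], [15, 4, 0, 0, 0, 0, 0], [15, 4, 0, 0, 0, 0, 0]])

```text
time: 7.8
tool_pos: [533.2, 24.5, 159.5]
tcp_rot: [179.9, -0.1, 177.2]
ft_force: [6.9, 0.1, -2.8]
finger_gap: 17.1
```

```bash
python3 -c "
from h import *;to(38,0,65+93)"
```

```text
t 7.8 hpos 41.1 0.6 z 159.5 gap 17.1 rpy [ 1.799e+02 -1.000e-01  1.772e+02] F(h) -6.9 -0.5 -2.8 q [ -3.  -0. 101.   0.  79. -90.]
shift [-3.1  0.6  1.5] turn [ 0.0021 -0.0012  0.0017]
```

Emit:
servo_tool(motion=[[15, 3, 0, 0, 0, 0, 0], [15, 3, 0, 0, 0, 0, 0]])

```text
time: 8.0
tool_pos: [527.9, 24.8, 159.4]
tcp_rot: [179.9, 0.0, 177.2]
ft_force: [7.3, -0.8, -2.9]
finger_gap: 17.3
```

Emit:
servo_tool(motion=[[15, 3, 0, 0, 0, 0, 0]])

```text
time: 8.1
tool_pos: [525.2, 25.0, 159.4]
tcp_rot: [179.9, 0.0, 177.2]
ft_force: [7.4, -0.1, -3.6]
finger_gap: 17.2
```

```bash
python3 -c "
from h import *;to(38,0,65+93)
cv2.imwrite('pics/t3.png',cv2.resize(snapshot('top')[115:285,225:355],None,fx=3.5,fy=3.5,interpolation=cv2.INTER_CUBIC))
cv2.imwrite('pics/s3.png',cv2.resize(snapshot('side')[130:290,180:400],None,fx=3,fy=3))"
```

```text
t 8.1 hpos 49.1 0.6 z 159.4 gap 17.2 rpy [179.9   0.  177.2] F(h) -7.4 -0.3 -3.6 q [ -3.  -1. 102.   0.  79. -90.]
shift [-11.1   0.5   1.4] turn [0.0024 0.0007 0.0014]
```

View pics/s3.png

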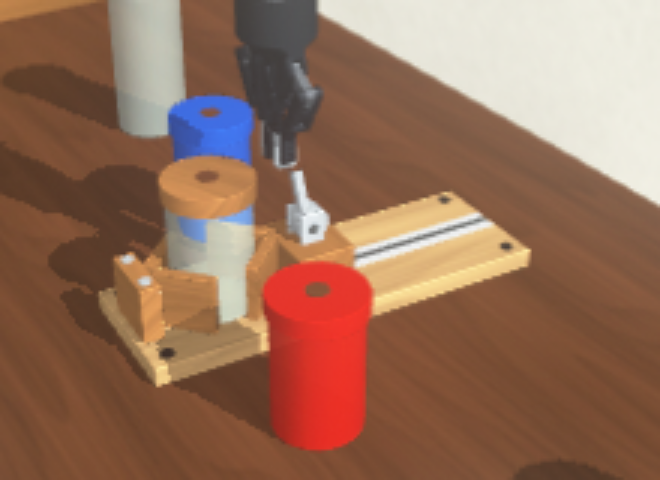

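The side view shows the jar upright at (208,240), already moved by the sliding V, with the lever leaning at its stop. Force is only 7 N, so the jar is still travelling and I'll keep pushing until it rises.

Emit:
servo_tool(motion=[[15, 3, 0, 0, 0, 0, 0], [15, 3, 0, 0, 0, 0, 0]])

```text
time: 8.4
tool_pos: [524.4, 25.0, 159.4]
tcp_rot: [179.8, 0.7, 177.2]
ft_force: [28.0, -1.3, -18.1]
finger_gap: 17.2
```

```bash
python3 -c "
from h import *;to(38,0,65+93)"
```

```text
t 8.4 hpos 49.9 0.6 z 159.4 gap 17.2 rpy [179.8   0.7 177.2] F(h) -28.1 -0.1 -18.1 q [ -3.  -2. 103.   0.  79. -90.]
shift [-11.9   0.6   1.5] turn [0.0028 0.0124 0.0012]
```

View pics/t3.png

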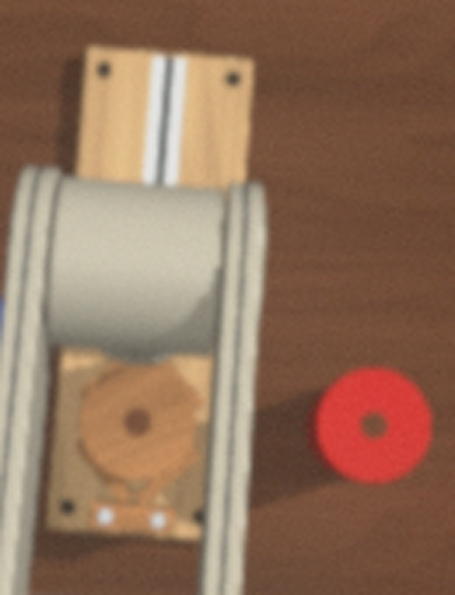

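At h 49.9 the force jumped from 7 N to 28 N, so the jar is seated in both jaws. The top view also shows the lid against the fixed V. I'll relax, open and lift clear.

Emit:
servo_tool(motion=[[15, 0, 0, 0, 0, 0, 0], [45, 0, 0, 0, 0, 0, 0], [45, 0, 0, 0, 0, 0, 0], [45, 0, 0, 0, 0, 0, 0], [45, 0, 0, -10, 0, 0, 0], [45, 0, 0, -15, 0, 0, 0], [45, 0, 0, -20, 0, 0, 0], [45, 0, 0, -20, 0, 0, 0], [45, 0, 0, -5, 0, 0, 0], [45, 0, 0, 0, 0, 0, 0]])

```text
time: 9.4
tool_pos: [522.1, 25.2, 235.5]
tcp_rot: [179.8, 0.5, 177.2]
ft_force: [-0.5, 0.3, -0.3]
finger_gap: 45.5
```

```bash
python3 -c "
from h import *;to(-40,0,235)
cv2.imwrite('pics/w4.png',snapshot('wrist'))
a=snapshot('side')[130:290,180:400];cv2.imwrite('pics/s4.png',cv2.resize(a,None,fx=3,fy=3))"
```

```text
t 9.4 hpos 52.3 0.5 z 235.5 gap 45.5 rpy [179.8   0.5 177.2] F(h) 0.5 -0.3 -0.3 q [ -3.  -5.  98.   0.  87. -90.]
shift [-92.3   0.3   1.2] turn [0.0034 0.008  0.0016]
```

View pics/w4.png

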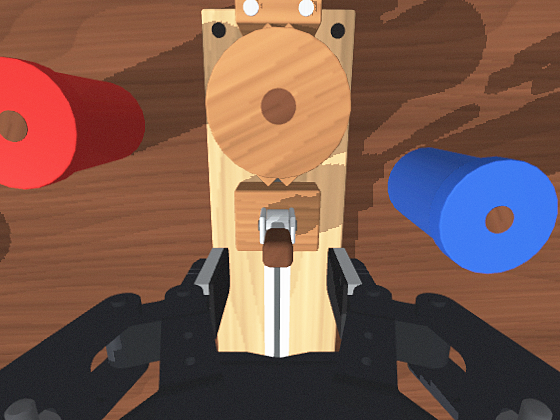

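The wrist view shows the lid centred at (278,105) between the two Vs, the lever standing at its stop with its end near (277,250), and the block's rear edge at row 250. I'll measure from this.

```bash
cat >> h.py <<'E'
def wr(pts):
    p=camera_params("wrist");s=sense();T=np.eye(4);T[:3,:3]=Rn.from_euler("xyz",s["tcp_rot"],degrees=True).as_matrix();T[:3,3]=s["tool_pos"]
    T=T@p["tool_from_camera"]
    for nm,uv,z in pts:
        q=cv2.undistortPoints(np.array(uv,float).reshape(1,1,2),K(p),p["D"])[0,0];d=T[:3,:3]@[*q,1];P=T[:3,3]+d*(z-T[2,3])/d[2]
        print(nm,((P[:2]-O)@hx).round(1),((P[:2]-O)@hy).round(1))
E
python3 -c "
from h import *
wr([('lid',(278,104.5),162),('blkL',(236,250),67),('blkR',(319,248),67),('fixed bolts',(278,7),82),('lever end back top',(277,268),200),('lever end front',(277,230),202)])"
```

```text
lid 127.1 0.3
blkL -9.6 41.8
blkR -7.4 -41.4
fixed bolts 203.9 0.2
lever end back top 35.3 0.8
lever end front 59.3 0.9
```

Emit:
servo_tool(motion=[[0, 10, 0, 0, 0, 0.008, 0], [0, 13, 0, 0, 0, 0, 0], [0, 0, 0, 0, 0, 0, 0], [0, 0, 0, 0, 0, 0, 0], [0, 0, 0, 15, 0, 0, 0], [0, 0, 0, 15, 0, 0, 0], [0, 0, 0, 15, 0, 0, 0], [0, 0, 0, 5, 0, 0, 0], [0, 0, 0, 0, 0, 0, 0]], force=20)

```text
time: 10.4
tool_pos: [492.8, 26.7, 172.4]
tcp_rot: [179.8, -0.8, 177.2]
ft_force: [0.2, -0.5, 0.6]
finger_gap: 0.2
```

```bash
python3 -c "
from h import *;to(70,0,178)"
```

```text
t 10.4 hpos 81.5 0.4 z 172.4 gap 0.2 rpy [179.8  -0.8 177.2] F(h) -0.2 0.5 0.6 q [ -3.  -6. 105.   0.  82. -90.]
shift [-11.5   0.4  -5.8] turn [ 0.0034 -0.0146  0.0014]
```

Emit:
servo_tool(motion=[[0, -3, 0, -4, 0, -0.014, 0], [0, -4, 0, -2, 0, 0, 0], [0, -4, 0, 0, 0, 0, 0], [0, -4, 0, 0, 0, 0, 0], [0, -4, 0, 0, 0, 0, 0]])

```text
time: 10.9
tool_pos: [514.5, 25.6, 180.7]
tcp_rot: [179.8, 0.2, 177.2]
ft_force: [-1.4, 0.4, 1.1]
finger_gap: -0.5
```

```bash
python3 -c "
from h import *;to(44,0,179)"
```

```text
t 10.9 hpos 59.9 0.4 z 180.7 gap -0.5 rpy [179.8   0.2 177.2] F(h) 1.4 -0.3 1.1 q [ -3.  -4. 103.   0.  82. -90.]
shift [-15.9   0.4   1.8] turn [0.0034 0.0036 0.0014]
```

Emit:
servo_tool(motion=[[0, -4, 0, 0, 0, 0, 0], [0, -4, 0, 0, 0, 0, 0], [0, -4, 0, 0, 0, 0, 0], [0, -4, 0, 0, 0, 0, 0], [0, -4, 0, 0, 0, 0, 0], [0, -4, 0, 0, 0, 0, 0], [0, -4, 0, 0, 0, 0, 0]])

```text
time: 11.6
tool_pos: [545.1, 24.1, 181.0]
tcp_rot: [179.8, 0.2, 177.2]
ft_force: [-1.7, 0.8, -0.2]
finger_gap: 0.0
```

```bash
python3 -c "
from h import *;to(11.5,0,176)
cv2.imwrite('pics/w5.png',snapshot('wrist'))"
```

```text
t 11.6 hpos 29.2 0.4 z 181.0 gap 0.0 rpy [179.8   0.2 177.2] F(h) 1.8 -0.8 -0.2 q [ -3.   1.  98.   0.  81. -90.]
shift [-17.7   0.4   5. ] turn [0.0033 0.0032 0.0013]
```

View pics/w5.png

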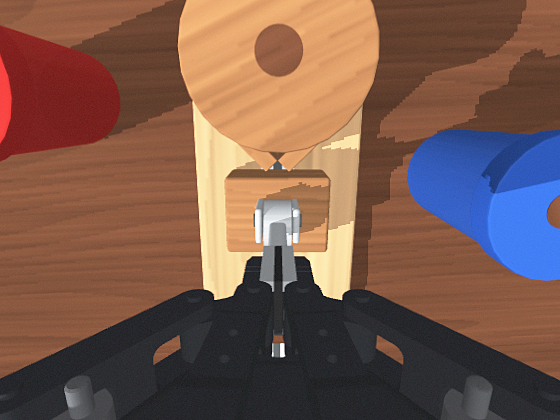

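```bash
python3 -c "
from h import *
wr([('lid',(278.5,49.5),162),('blkL',(229,251),67),('blkR',(327,251),67)])"
```

```text
lid 125.1 0.2
blkL -11.7 40.6
blkR -11.7 -40.9
```

Emit:
servo_tool(motion=[[0, -5, 0, 1, 0, 0, 0], [0, -5, 0, 1, 0, 0, 0], [0, -5, 0, 2, 0, 0, 0], [0, -5, 0, 2, 0, 0, 0], [0, -5, 0, 2, 0, 0, 0], [0, -5, 0, 2, 0, 0, 0]])

```text
time: 12.25
tool_pos: [578.3, 22.5, 170.6]
tcp_rot: [179.8, 0.3, 177.2]
ft_force: [-0.0, -0.4, 1.1]
finger_gap: 0.0
```

```bash
python3 -c "
from h import *;to(-18.5,0,162)"
```

```text
t 12.2 hpos -4.0 0.3 z 170.6 gap 0.0 rpy [179.8   0.3 177.2] F(h) 0.0 0.4 1.1 q [ -3.   6.  93.   0.  80. -90.]
shift [-14.5   0.3   8.6] turn [0.0034 0.0044 0.0013]
```

Emit:
servo_tool(motion=[[0, -5, 0, 3, 0, 0, 0], [0, -5, 0, 3, 0, 0, 0], [0, -5, 0, 4, 0, 0, 0], [0, -5, 0, 5, 0, 0, 0], [0, -5, 0, 5, 0, 0, 0], [0, -5, 0, 6, 0, 0, 0], [0, -5, 0, 6, 0, 0, 0]])

```text
time: 12.95
tool_pos: [617.1, 20.7, 136.4]
tcp_rot: [179.8, 0.3, 177.2]
ft_force: [-3.0, 0.3, 2.1]
finger_gap: -0.1
```

```bash
python3 -c "
from h import *;to(-50,0,124)"
```

```text
t 12.9 hpos -42.8 0.2 z 136.4 gap -0.1 rpy [179.8   0.3 177.2] F(h) 3.0 -0.2 2.1 q [ -3.  13.  89.   0.  78. -90.]
shift [-7.1  0.2 12.5] turn [0.0033 0.0054 0.0012]
```

Emit:
servo_tool(motion=[[0, -4, 0, 6, 0, 0, 0], [0, -3, 0, 6, 0, 0, 0], [0, -3, 0, 7, 0, 0, 0], [0, -3, 0, 7, 0, 0, 0], [0, -2, 0, 7, 0, 0, 0], [0, -1, 0, 7, 0, 0, 0]])

```text
time: 13.55
tool_pos: [634.2, 19.8, 93.1]
tcp_rot: [179.8, 0.2, 177.2]
ft_force: [-2.5, -1.0, 3.7]
finger_gap: -0.1
```

```bash
python3 -c "
from h import *;to(-58.5,0,92)"
```

```text
t 13.6 hpos -60.0 0.2 z 93.1 gap -0.1 rpy [179.8   0.2 177.2] F(h) 2.5 1.2 3.7 q [ -3.  18.  88.   0.  74. -90.]
shift [1.5 0.2 1.1] turn [0.003  0.0036 0.0012]
```

Nearly level; now I'll press until it stops firmly.

Emit:
servo_tool(motion=[[0, 0, 0, 3, 0, 0, 0], [0, 0, 0, 3, 0, 0, 0]])

```text
time: 13.75
tool_pos: [634.5, 19.8, 91.0]
tcp_rot: [179.8, 0.2, 177.2]
ft_force: [-20.0, 0.7, 36.3]
finger_gap: 0.2
```

```bash
python3 -c "
from h import *;to(-58.5,0,92)"
```

```text
t 13.8 hpos -60.3 0.2 z 91.0 gap 0.2 rpy [179.8   0.2 177.2] F(h) 20.0 0.3 36.3 q [ -3.  18.  88.   0.  74. -90.]
shift [ 1.8  0.2 -1. ] turn [0.0028 0.0037 0.0014]
```

The lever has stopped hard at 91 mm with 36 N. I'll lift clear and inspect.

Emit:
servo_tool(motion=[[0, 0, 0, 0, 0, 0, 0], [0, 0, 0, -5, 0, 0, 0], [0, 0, 0, -20, 0, 0, 0], [0, 0, 0, -30, 0, 0, 0], [0, 0, 0, -35, 0, 0, 0], [0, 5, 0, -35, 0, 0, 0], [0, 10, 0, -10, 0, 0, 0], [0, 0, 0, 0, 0, 0, 0], [0, 0, 0, 0, 0, 0, 0]])

```text
time: 14.65
tool_pos: [618.9, 20.7, 227.1]
tcp_rot: [179.8, 0.2, 177.2]
ft_force: [0.3, 0.0, -1.0]
finger_gap: -0.2
```

```bash
python3 -c "
from h import *;st()
cv2.imwrite('pics/w6.png',snapshot('wrist'))"
```

```text
t 14.7 hpos -44.7 0.1 z 227.1 gap -0.2 rpy [179.8   0.2 177.2] F(h) -0.3 -0.0 -1.0 q [ -3.  10.  83.   0.  87. -90.]
```

View pics/w6.png

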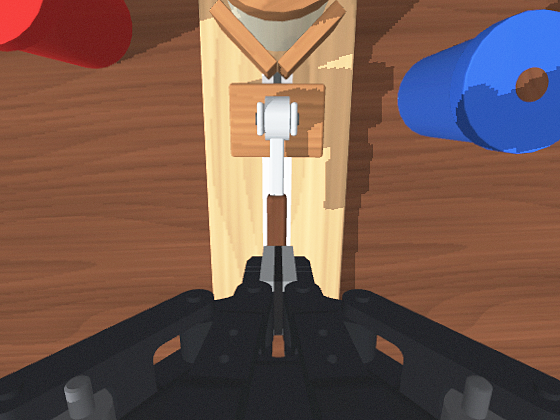

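The lever is down, its grip visible at (277,220), and the brown block's rear edge is at row 156. To check for play, I'll return to the pose of the earlier wrist picture and compare block and lid pixels.

Emit:
servo_tool(motion=[[45, 20, 0, -8, 0, 0, 0], [45, 25, 0, 0, 0, 0, 0], [45, 25, 0, 0, 0, 0, 0], [45, 20, 0, 0, 0, 0, 0], [45, 0, 0, 0, 0, 0, 0], [45, 0, 0, 0, 0, 0, 0], [45, 0, 0, 0, 0, 0, 0]])

```text
time: 15.4
tool_pos: [524.1, 25.1, 222.8]
tcp_rot: [179.8, -0.7, 177.2]
ft_force: [-0.0, 0.2, -0.4]
finger_gap: 45.0
```

Run:
```python
from h import *
to(52.3,.5,235.5)
b=snapshot('wrist');cv2.imwrite('pics/w7.png',b);a=cv2.imread('pics/w4.png')
cv2.imwrite('pics/cmp.png',np.hstack([a[0:300,190:370],b[0:300,190:370]]).repeat(2,0).repeat(2,1))
```

```text
t 15.4 hpos 50.3 0.4 z 222.8 gap 45.0 rpy [179.8  -0.7 177.2] F(h) 0.0 -0.2 -0.4 q [ -3.  -3.  97.   0.  87. -90.]
shift [  2.2  -0.  -12.7] turn [ 0.0039 -0.013   0.0013]
```

View pics/cmp.png

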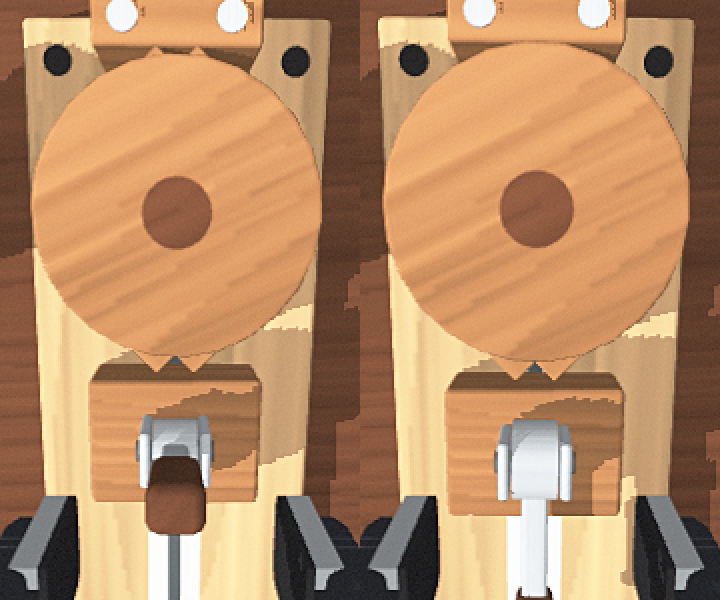

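Run:
```python
from h import *
p=camera_params("wrist");s=sense()
def f(pose,rpy,pts):
    T=np.eye(4);T[:3,:3]=Rn.from_euler("xyz",rpy,degrees=True).as_matrix();T[:3,3]=pose;T=T@p["tool_from_camera"];r=[]
    for uv,z in pts:
        q=cv2.undistortPoints(np.array(uv,float).reshape(1,1,2),K(p),p["D"])[0,0];d=T[:3,:3]@[*q,1];P=T[:3,3]+d*(z-T[2,3])/d[2];r.append((P[:2]-O)@hx)
    r=np.array(r);print(r.round(1),"screws-rear",(r[:2].mean()-r[3]).round(2),"screws-lid",(r[:2].mean()-r[2]).round(2),"lid-rear",(r[2]-r[3]).round(2))
g=lambda x,y:(190+x/2,y/2)
f([522.1,25.2,235.5],[179.8,.5,177.2],[(g(57,60.5),22),(g(295,61.5),22),(g(176.5,210),162),(g(175,501),67)])
f(s["tool_pos"],s["tcp_rot"],[(g(53,61),22),(g(298,62),22),(g(177,209),162),(g(174,515),67)])
for n,c in(("w4",slice(0,0)),("w7",0)):
    im=cv2.imread(f"pics/{n}.png");gr=cv2.cvtColor(im,cv2.COLOR_BGR2GRAY).astype(float)
    prof=gr[235:270,240:255].mean(1);k=np.argmax(np.abs(np.diff(prof)));print(n,"rear row",235+k+.5,np.abs(np.diff(prof)).max())
```

```text
[199.9 199.7 126.2 -11.6] screws-rear 211.41 screws-lid 73.61 lid-rear 137.81
[199.9 199.7 125.4 -11.6] screws-rear 211.38 screws-lid 74.35 lid-rear 137.03
w4 rear row 250.5 78.06666666666666
w7 rear row 257.5 59.73333333333332
```

The jaw has not moved: screw-to-block distance was 211.41 mm before locking and 211.38 mm after. I'll back off and take one last look.

Emit:
servo_tool(motion=[[45, 0, 0, -20, 0, 0, 0], [45, 0, 0, -30, 0, 0, 0], [45, -20, 0, -30, 0, 0, 0], [45, -30, 0, -20, 0, 0, 0], [45, -20, 0, -5, 0, 0, 0], [45, 0, 0, 0, 0, 0, 0], [45, 0, 0, 0, 0, 0, 0], [45, 0, 0, 0, 0, 0, 0]])

```text
time: 16.25
tool_pos: [600.4, 20.7, 325.2]
tcp_rot: [179.8, -1.1, 177.2]
ft_force: [-0.5, 0.2, 0.6]
finger_gap: 44.9
```

```bash
python3 -c "
from h import *;st()
cv2.imwrite('pics/s8.png',cv2.resize(snapshot('side')[110:380,180:460],None,fx=2.2,fy=2.2))"
```

```text
t 16.2 hpos -26.2 1.1 z 325.2 gap 44.9 rpy [179.8  -1.1 177.2] F(h) 0.5 -0.2 0.6 q [ -3.   8.  75.   0.  98. -90.]
```

View pics/s8.png

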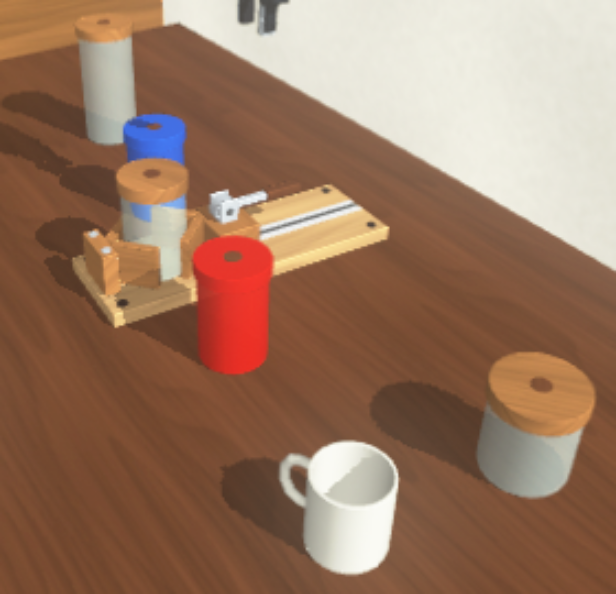

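The final side view shows the jar upright in both jaws at (155,220) and the lever level, pointing back at (250,203). The bystander jars, look-alikes and mug are in place, and the gripper is clear.

```bash
python3 -c "
from bench import *;print(hand_in())"
```

```text
the job is handed in; nothing more can be done
None
```

The jar is clamped and the job is handed in, at 16.3 s of the 69 s allowed. I gripped the lever and swung it up to its stop. Then I pushed the jaw and jar along until the push force jumped from 7 N to 28 N, meaning the jar was seated. I let go and pressed the lever down with the fingers shut until it stopped hard (36 N, fingertips at 91 mm).

**Last checks**
- **Jaw:** it did not move while being locked. The distance from the board's screws to the jaw block was 211.41 mm before and 211.38 mm after.
- **Jar seating:** the distance from lid centre to block read 137.8 mm before locking and 137.0 mm after, against 138.4 mm nominal. I take the difference as camera error, but I did not test the clamped jar for play by pulling on it.
- **Position offset:** the fixed jaw, block and jar measured about 3–5 mm from the nominal holder positions in my frame. I relied on the contact force for seating instead.
- **Surroundings:** the last view shows the jar upright, the lever level and the gripper clear. The blue and red look-alikes, the other jars and the mug look untouched.

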